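# Shut the roll-top bread bin

### The arm

A 6-joint arm with a two-finger parallel gripper is mounted at the origin on the work surface. World frame = base frame: x ahead of the robot, y to its left, z up, the work surface at z = 0. Lengths are in m, angles in rad, forces in N, time in s.
With the tool pointing down it reaches from about 0.35 to 0.775 m from the base axis. Payload 7.3 kg.
Tool frame: the origin (TCP) lies at the very end of the fingers, on their centre line; the grasp point (between the pads) lies 19 mm behind it (pinch_z is the distance from the TCP to the grasp point, in m); z points along the fingers, y is the line along which they close (so a half turn about z gives the same grasp; the last joint's range is limited). The gripper opens to 92 mm and grips with 3 to 60 N. Pads are 19 mm wide; open, the fingers measure 130 mm over their backs; the gripper's body (75 mm by 190 mm) begins 47 mm behind the grasp point.
Start: joints at [1.105, 0.342, 1.524, -0, 1.275, -0.146], TCP at [0.165, 0.498, 0.227] pointing down, gripper open.
Joint ranges: [-2.53, 2.53], [-0.77, 2.02], [0.04, 2.7], [-1, 4.14], [0.28, 2.66], [-3.11, 3.11]. Speed limits (rad/s): [2.57, 2.57, 3.14, 3.14, 3.14, 3.14].

### API

Orientations are given as [roll, pitch, yaw] about the fixed x, y, z axes, in that order (R = Rz(yaw) Ry(pitch) Rx(roll)).
In Python, from cell import * gives the robot as it stands.
- The arm moves only by the tool arm_command, never from a script. Its arguments are lists of equal length, an entry for each row: "fingers": the gripper command: -1 is fully open, 1 is shut, values between are in proportion; "travel": the shift along the tool's x, y, z in m, a list of three; "dr": the turn, a rotation vector about the tool's x, y, z in degrees, a list of three. In form: {"fingers": [fingers, ...], "travel": [[x, y, z], ...], "dr": [[wx, wy, wz], ...]}. A call has 1 to 8 rows; each row is the pose to reach, as a shift and turn from the pose commanded when the call began, along the tool's axes at that moment; what a row does not reach only later rows make up. A row lasts 1/12 s, in which the tool goes at most 41.7 mm and 7.16 degrees, less where a joint would pass 70% of its speed; a pose out of reach is approached as far as the arm can. A call with a gripper value outside its range is refused whole. The fingers move at their own pace and stop on an object; "squeeze" is the grip in N (left out, the last holds). Time passes only in rows, so rows that repeat a pose let the fingers close. It gives the time, the measured TCP pose, the force, the opening and the grip force at its end, in the units of the state.
- observe(): the state, without advancing time (a new reading comes with each control period).
- read_camera(name): name is "scene" or "top" or "wrist"; returns a dict with "color" (384x512x3 uint8, blue, green, red), "z_map" (384x512 float32, m along the optical axis (not along the pixel's ray), 0 where there is no reading), "fx", "fy", "cx", "cy" (pixels), "k1" (the pictures are not rectified: a ray, as slopes to the right and down, at radius r is drawn at 1 + k1 r^2 times it, then the intrinsics apply), "R" (3x3) and "t" (3): a world point X has camera coordinates R X + t. Camera axes: x right, y down, z forward; pixel columns grow to the right and rows downward; lengths in m; the calibration is good to about 2 mm. A picture is of the moment at which its call begins.
- hand_in(): hands the job in; it is judged then, once.
The state is a dict: "time": time; "qpos": joint angles; "qvel": joint speeds; "joint_efforts": joint torques, N m; "tool_pos": TCP position; "tool_rot": TCP orientation; "contact_force": force on the tool from outside, world axes, zero at the start; "torque": the same for the moment, N m; "opening": finger opening in m; "grip_force": force on a finger pad.
Only numpy, scipy, OpenCV 4.12 (cv2) and the standard library are available. Lean on these libraries where they do the work, as an engineer would, in place of code of your own. Each camera call takes 0.05 s, during which the arm holds its last target. There are 200 camera calls.

### The job

Close up the bread bin with your fingertips: first gently push the loaf that sticks out all the way inside, then roll the lid down until it is fully shut; the drawer underneath has to be pushed fully home as well, before or after the lid. Only push: do not pick anything up, do not squash the loaf, and leave the other things on the worktop where they stand.

Things in the scene. Friction and masses are not known exactly. Their poses are not given: they have to be found in the camera images.
- bin: Roll-top bread bin, fixed on the worktop: 290 mm deep (x), 360 wide (y), 228 high. Origin: centre of its underside; x points from its front to its back (open front roughly towards the robot), y to the left, z up. Brown plinth with the drawer, brown half-disc cheeks at the sides (12 mm thick, inner faces at y = +-0.168), fixed cream rear shell of radius 140 mm round the lid axis behind.
- bin_floor (a point): Middle of the front edge of the bin's flat floor (the plinth's top), 62 mm above the worktop, at x = -0.145 in the bin's frame. The floor runs level from here to the back; the bin is open at the front while the lid is up.
- lid_axis (a point): The lid's axis of turning: a line along the bin's y through this point, in the middle of the bin, 82 mm above the worktop.
- lid (a joint): Roll-top lid: cream curved shell of outer radius 134 mm round the lid axis, 332 mm wide, rolls up and back under the rear shell. Radians: 0 = fully shut (lower edge at the bin's floor, solid stop), 1.5 = fully up; starts 1.2 to 1.45. Stiff: it stays where it is left; moving it takes 1 to 6 N at the rail.
- rail (a point): Dark wooden rail on the lid's lower edge, to push at: 200 mm long (bin's y), 10 mm thick, standing 32 mm out of the shell (134 to 166 mm from the axis). The point: middle of its rear face, 152 mm from the axis, pushed in an arc to shut the lid: first forwards, then down. Shut, this face looks up, 98 mm above the worktop. Seen from the axis it lies lid + 0.10 rad above level.
- drawer (a joint): Drawer in the plinth, slides out to the bin's front (-x). Metres: 0 = fully home, starts 0.05 to 0.085 out. Takes 2 to 3 N to push, against a solid stop at 0.
- drawer_face (a point): Middle of the outer face of the drawer's flat wooden front: 356 mm wide, 50 high (4 to 54 mm above the worktop), the point 29 mm above the worktop. Home, the face stands at x = -0.157 in the bin's frame. Two dark knobs, 22 mm across, stand 20 mm out of it, 110 mm to either side; the middle is bare.
- loaf: Brown tin loaf, rigid, loose, 0.3 to 0.6 kg: 170 mm long (its x), 78 wide (70 in its lower half), 70 high. Origin: centre of its underside. It lies on the bin's floor pointing front to back and sticks 20 to 50 mm out of the front. It is inside and clear of the lid with its origin within 35 mm of x = 0 in the bin's frame. Pushing it takes 2 to 6 N.
- jam: Bystander: red jam jar with a white cap, 66 mm diameter, 100 high, standing loose beside the bin. Origin: centre of its underside.
- mug: Bystander: terracotta mug, 80 mm diameter, 95 high, loose, beside the bin. Origin: centre of its underside.
- butter: Bystander: white butter dish on an oak plate, 105 x 85 mm, 71 high, loose, beside the bin. Origin: centre of its underside.
- canister0: Bystander: cream canister with oak lid, 105 mm diameter, 133 high, loose, to the right of the bin. Origin: centre of its underside.
- canister1: Bystander: a second cream canister like the first, far to the left. Origin: centre of its underside.
- saucepan: Bystander: steel saucepan, 180 mm diameter, 85 high, loose, on the black hob far to the right. Origin: centre of its underside.
There are look-alikes about, which are no part of the job. Leave any red or turquoise look-alike of the loaf alone.

How it is judged:
On the way:
1. the loaf is pushed inside the bin while the lid is still up (lid over 0.6 rad) (x of loaf in the frame of bin between -0.045 and 0.06 m and value of joint lid above 0.6 rad), for 0.1 s.
At the end, for the whole second after the job is handed in: The lid is shut (within 0.05 rad of its stop), the drawer is home (within 5 mm), and the loaf lies flat and still on the bin's floor, its origin at most 45 mm before or 60 mm behind the bin's middle (value of joint lid below 0.05 rad and value of joint drawer below 0.005 m and x of loaf in the frame of bin between -0.045 and 0.06 m and y of loaf in the frame of bin between -0.13 and 0.13 m and z of loaf in the frame of bin between 0.055 and 0.072 m and angle between loaf's own z axis and vertical below 0.15 rad and linear speed of loaf below 0.02 m/s); the robot touches nothing.
It fails at once if the loaf is lifted or tipped (z of loaf in the frame of bin above 0.082 m or z of loaf in the frame of bin below 0.045 m or angle between loaf's own z axis and vertical above 0.3 rad).
It fails at once if the loaf is squashed (over 50 N from the fingers, or over 50 N against the bin or its lid) (contact force between the fingers and loaf above 50 N or contact force between loaf and bin above 50 N).
It fails at once if the bin, its lid or its drawer is squeezed or shoved hard (over 50 N from the fingers) (contact force between the fingers and bin above 50 N).
It fails at once if one of the other things on the worktop is moved by more than 20 mm or tipped (distance of any of jam, mug, butter, canister0, canister1, saucepan from where it was at the start of the episode above 0.02 m or angle between any of jam, mug, butter, canister0, canister1, saucepan's own z axis and vertical above 0.3 rad).
It also fails if it takes over 64 s, if anything falls off the work surface, if the arm or the gripper's body presses on something with over 40 N, if the wrist force passes 120 N, or if a joint passes its speed limit or range.

## Working session

There is one attempt and no reset: what is moved stays moved. The work goes in short steps, Python scripts to look and compute and a tool call to move; the robot and the scene stay as the last step left them, time stands still between calls to the robot, and variables do not carry over. Pictures are saved under pics/ and viewed, at most 10 in all, crops included, and the job is handed in when it is done.

Besides the shell and the picture viewer there is one more tool, called after "Call:" as name(argument=value, ...), one argument or row to a line, values as JSON. arm_command: Moves the arm, as the interface text tells. Its arguments: {"type":"object","properties":{"fingers":{"type":"array","items":{"type":"number"}},"travel":{"type":"array","items":{"type":"array","items":{"type":"number"}}},"dr":{"type":"array","items":{"type":"array","items":{"type":"number"}}},"squeeze":{"type":"number"}},"required":["fingers","travel","dr"]}

```bash
mkdir -p pics; ls
cat > h.py <<'E'
from cell import *
import numpy as np, cv2
from scipy.spatial.transform import Rotation as Ro
def cloud(c):
    h,w=c["z_map"].shape
    u,v=np.meshgrid(np.arange(w),np.arange(h))
    K=np.array([[c["fx"],0,c["cx"]],[0,c["fy"],c["cy"]],[0,0,1.]])
    p=np.stack([u,v],-1).reshape(-1,1,2).astype(float)
    n=cv2.undistortPoints(p,K,np.array([c["k1"],0,0,0.])).reshape(h,w,2)
    z=c["z_map"]
    X=np.dstack([n[...,0]*z,n[...,1]*z,z])
    W=(X-np.array(c["t"]))@np.array(c["R"])
    W[z<=0]=np.nan
    return W
E
python3 - <<'E'
from h import *
import pickle
ims=[]
for n in("scene","top"):
    c=read_camera(n); np.save(n+"_W.npy",cloud(c)); np.save(n+"_c.npy",c["color"])
    cv2.imwrite(f"pics/{n}0.png",cv2.resize(c["color"],(768,576)))
    print(n,c["R"],c["t"],c["k1"])
print(observe())
E
```

```text
pics
scene [[ 0.94971926  0.31298103 -0.00872995]
 [ 0.29414929 -0.90143535 -0.31763264]
 [-0.10728247  0.29909393 -0.94817366]] [-0.54114843 -0.16265871  1.77154652] -0.13633835568499394
top [[-1.77611601e-02 -9.99842097e-01  5.66850845e-04]
 [-9.99086899e-01  1.77257057e-02 -3.88737458e-02]
 [ 3.88575597e-02 -1.25677608e-03 -9.99243969e-01]] [0.01724265 0.55536885 1.9195445 ] -0.09252403584817614
{'time': 0.1, 'qpos': array([ 1.10499776e+00,  3.42631000e-01,  1.52490871e+00,  1.07406300e-05,
        1.27540977e+00, -1.45981497e-01]), 'qvel': array([-1.08004771e-03, -7.71578578e-04, -8.26356383e-04, -7.10976779e-04,
        1.37384872e-03, -9.74072221e-05]), 'joint_efforts': array([ 2.61305744e-03, -4.32004058e+01, -2.44697946e+01,  7.21788662e-02,
        5.26150223e-02, -1.39510794e-05]), 'tool_pos': array([0.1648593 , 0.49806466, 0.22613037]), 'tool_rot': array([-3.14025175e+00, -2.07530838e-04,  2.82177231e+00]), 'contact_force': array([-0.20729183,  0.21456171, -0.27373636]), 'torque': array([-0.0054501 ,  0.02730506,  0.05674716]), 'grip_force': 0.0, 'opening': 0.09168169724783684}
```

View pics/scene0.png

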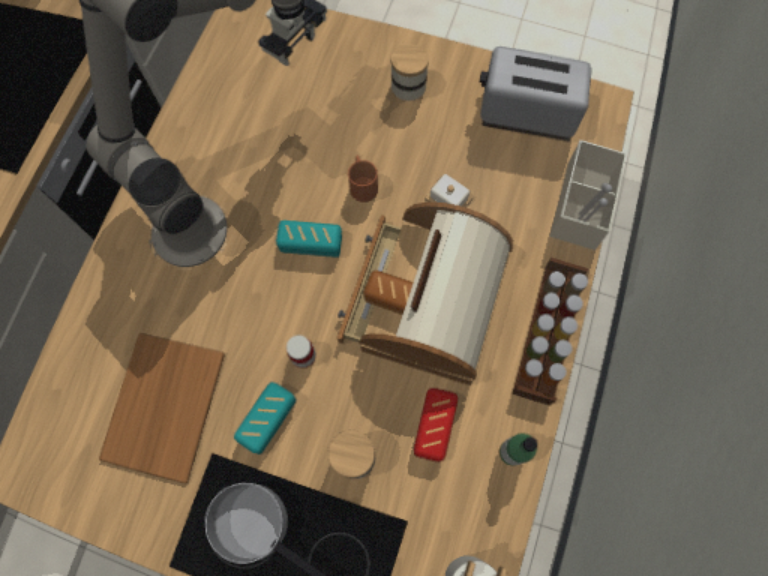

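View pics/top0.png

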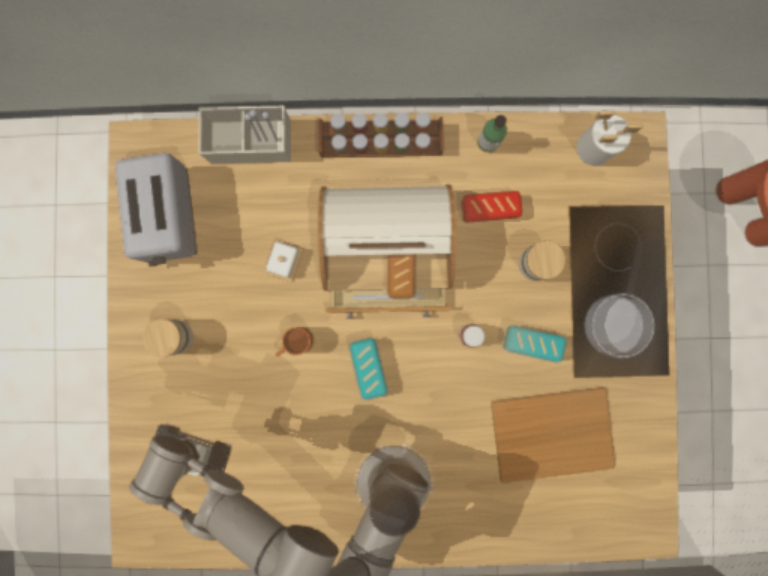

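The only brown loaf is at top (401,277) / scene (390,290), lying in the bin. The look-alikes are turquoise at top (368,368) and (536,343), and red at top (492,206); I will leave those alone. Next I'll measure the poses and confirm the loaf in a crop.

Run:
```python
from h import *
W=np.load("top_W.npy"); C=np.load("top_c.npy")
S=512/768
def at(u,v): 
    u=int(u*S);v=int(v*S); return np.nanmedian(W[v-1:v+2,u-1:u+2].reshape(-1,3),0).round(3)
for n,p in dict(loaf=(401,277),railL=(352,245),railR=(422,245),cheekLback=(323,190),cheekRback=(449,190),cheekLf=(323,286),cheekRf=(449,286),shelltop=(388,200),shell2=(388,230),knobL=(351,314),knobR=(428,313),table=(388,330),jam=(473,337),mug=(298,341),butter=(283,260),can0=(545,260),turq=(368,368)).items(): print(n,at(*p))
# drawer front line: points z 0.045..0.06 in strip
x,y,z=W[...,0],W[...,1],W[...,2]
v,u=np.mgrid[:384,:512]; reg=(u>215*1)&(u<305)&(v>180)&(v<215)
m=reg&(z>.044)&(z<.064)
P=W[m]; 
# front edge per column
cols=[(np.nanmin(np.where(m[:,c],x[:,c],np.nan)),np.nanmedian(np.where(m[:,c],y[:,c],np.nan))) for c in range(215,305) if m[:,c].any()]
cols=np.array(cols); print(np.c_[cols].round(3)[::6]); print("drawer y range",cols[:,1].min(),cols[:,1].max())
# loaf top
B=C.astype(int); m=(u>250)&(u<285)&(v>165)&(v<203)&(z>.11)&(z<.145)
P=W[m]; print("loaf",len(P),P.min(0).round(3),P.max(0).round(3),np.median(P,0).round(3), cv2.minAreaRect((P[:,:2]*1000).astype(np.float32)))
# shell profile centre columns: circle fit in x,z
m=(u>225)&(u<290)&(v>124)&(v<158)&(z>.1)
P=W[m];A=np.c_[2*P[:,0],2*P[:,2],np.ones(len(P))];s=np.linalg.lstsq(A,P[:,0]**2+P[:,2]**2,rcond=None)[0]
print("circ",s[:2],np.sqrt(s[2]+s[0]**2+s[1]**2),"ymean",P[:,1].mean())
# bin outline by height >0.07
m=(u>205)&(u<306)&(v>118)&(v<205)&(z>.075)
P=W[m]; r=cv2.minAreaRect((P[:,:2]*1000).astype(np.float32)); print("bin rect",r, cv2.boxPoints(r))
crop=C[110:220,200:320]; cv2.imwrite("pics/crop.png",cv2.resize(crop,None,fx=5,fy=5,interpolation=cv2.INTER_CUBIC))
```

```text
loaf [ 0.593 -0.03   0.134]
railL [0.67  0.099 0.239]
railR [ 0.666 -0.083  0.242]
cheekLback [0.832 0.179 0.157]
cheekRback [ 0.823 -0.163  0.173]
cheekLf [0.574 0.184 0.138]
cheekRf [ 0.566 -0.163  0.111]
shelltop [0.794 0.004 0.193]
shell2 [0.71  0.005 0.222]
knobL [0.493 0.113 0.035]
knobR [ 0.493 -0.108  0.032]
table [ 0.443  0.01  -0.003]
jam [ 0.424 -0.228  0.1  ]
mug [0.417 0.273 0.008]
butter [0.65  0.305 0.069]
can0 [ 0.631 -0.428  0.134]
turq [0.339 0.067 0.07 ]
[[ 0.498  0.18 ]
 [ 0.498  0.153]
 [ 0.502  0.127]
 [ 0.501  0.102]
 [ 0.505  0.076]
 [ 0.5    0.05 ]
 [ 0.5    0.025]
 [ 0.499  0.   ]
 [ 0.499 -0.026]
 [ 0.503 -0.051]
 [ 0.498 -0.078]
 [ 0.502 -0.104]
 [ 0.501 -0.13 ]
 [ 0.501 -0.155]]
drawer y range -0.17141139385517096 0.17999869187211223
loaf 543 [ 0.534 -0.073  0.113] [0.655 0.004 0.145] [ 0.596 -0.034  0.131] ((595.0479736328125, -34.5052490234375), (74.96331787109375, 120.3622817993164), 88.9760513305664)
circ [0.71491663 0.09797204] 0.12361561588037477 ymean 0.005557240310670928
bin rect ((691.6842041015625, 5.4105377197265625), (316.0576171875, 361.8878479003906), 0.666057288646698) [[ 531.5627   184.5052 ]
 [ 535.7695  -177.35817]
 [ 851.8057  -173.68413]
 [ 847.59894  188.17924]]
```

View pics/crop.png

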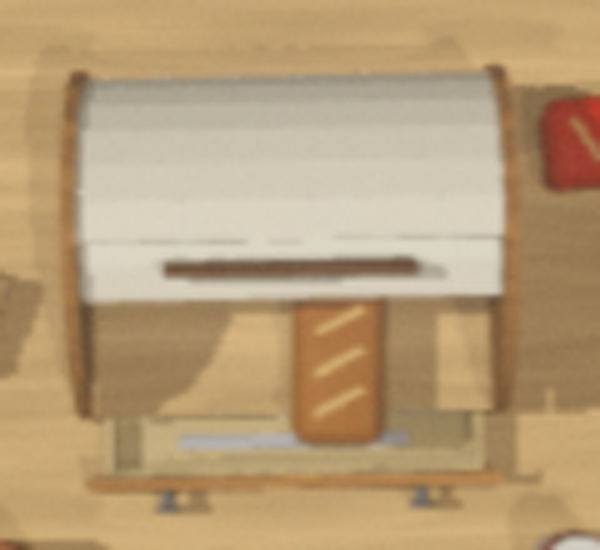

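The crop shows the brown loaf, with pale slashes, in the bin at crop (340,370), sticking out over the open drawer. It fits the description, and the red one lies outside the bin. Next I refine the bin's x and plan the approach, with the tool tilted 30° forward.

```bash
cat >> h.py <<'E'
import json
def tgt(t):
    t=np.radians(t); c,s=np.cos(t),np.sin(t)
    return np.array([[-c,0,s],[0,1,0],[-s,0,-c]])
def plan(wps,f=0.4,n=None):
    """wps: (x,y,z,tilt deg)"""
    o=observe(); R=Ro.from_euler("xyz",o["tool_rot"]).as_matrix(); p=np.array(o["tool_pos"])
    print("at",p.round(4),"t",o["time"],"F",o["contact_force"].round(1))
    for w in wps:
        d=R.T@(np.array(w[:3])-p); r=np.degrees(Ro.from_matrix(R.T@tgt(w[3])).as_rotvec())
        print(json.dumps([d.round(3).tolist(),r.round(1).tolist()]))
E
python3 - <<'E'
from h import *
from scipy.optimize import least_squares
for n in("top","scene"):
    W=np.load(n+"_W.npy"); x,y,z=W[...,0],W[...,1],W[...,2]
    m=(x>.72)&(x<.86)&(abs(y-.005)<.14)&(z>.12)&(z<.235)
    P=W[m]
    r=least_squares(lambda q:np.hypot(P[:,0]-q[0]-q[1]*P[:,1],P[:,2]-.082)-.140,[.7,0],loss="soft_l1",f_scale=.002)
    print(n,len(P),r.x,np.median(abs(r.fun)))
    # rail-ish points
    m=(x>.62)&(x<.72)&(abs(y-.005)<.09)&(z>.228)&(z<.26); print("rail",W[m].shape,np.nanmedian(W[m],0),np.nanmin(W[m],0),np.nanmax(W[m],0))
    m=(x>.52)&(x<.66)&(abs(y+.034)<.02)&(z>.095)&(z<.12);print("loaf front",np.nanpercentile(W[m],[5,50],axis=0) if m.any() else 0)
plan([(.32,.2,.24,15),(.47,-.034,.22,30)])
E
```

```text
top 1782 [ 0.70709786 -0.00322657] 0.001980314819408052
rail (174, 3) [0.66643385 0.0019818  0.24051129] [ 0.65962423 -0.08333952  0.2281708 ] [0.71962729 0.09495474 0.25363763]
loaf front [[ 0.53505012 -0.04813844  0.11798069]
 [ 0.56661981 -0.03188294  0.1181627 ]]
scene 2617 [ 7.10419020e-01 -5.76940491e-04] 0.0016421078086077678
rail (201, 3) [0.67009588 0.00438154 0.24065381] [ 0.66215908 -0.08494991  0.22803251] [0.71675033 0.0936728  0.2513241 ]
loaf front [[ 0.53615379 -0.02115339  0.11804234]
 [ 0.53615379 -0.02115339  0.11804234]]
at [0.1649 0.4981 0.2261] t 0.1 F [-0.2  0.2 -0.3]
[[-0.241, -0.234, -0.014], [-2.5, -14.9, -18.2]]
[[-0.457, -0.409, 0.007], [-4.9, -29.8, -17.9]]
```

Call:
arm_command(
  fingers=[0.4,0.4,0.4,0.4,0.4,0.4,0.4,0.4],
  travel=[
    [-0.03,-0.03,-0.005],
    [-0.06,-0.06,-0.01],
    [-0.09,-0.088,-0.012],
    [-0.12,-0.117,-0.014],
    [-0.15,-0.145,-0.014],
    [-0.18,-0.175,-0.014],
    [-0.21,-0.205,-0.014],
    [-0.24,-0.234,-0.014],
  ],
  dr=[
    [0,-2,-2.5],
    [-0.6,-4,-5],
    [-1,-6,-7],
    [-1.3,-8,-9],
    [-1.6,-10,-11],
    [-2,-11,-13],
    [-2.3,-13,-15],
    [-2.5,-15,-18],
  ],
)

```text
time: 0.77
tool_pos: [0.3182, 0.2013, 0.2407]
tool_rot: [3.141, 0.266, 3.14]
contact_force: [1.4, -0.1, -0.2]
opening: 0.043
grip_force: 0.0
```

```bash
python3 -c "
from h import *
plan([(.47,-.034,.20,30),(.49,-.034,.10,30)])"
```

```text
at [0.3182 0.2013 0.2407] t 0.7667 F [ 1.4 -0.1 -0.2]
[[-0.136, -0.235, 0.079], [0.0, -14.7, -0.1]]
[[-0.129, -0.235, 0.181], [0.0, -14.7, -0.1]]
```

Call:
arm_command(
  fingers=[0.4,0.4,0.4,0.4,0.4,0.4,0.4,0.4],
  travel=[
    [-0.017,-0.03,0.01],
    [-0.034,-0.06,0.02],
    [-0.05,-0.09,0.03],
    [-0.068,-0.12,0.04],
    [-0.085,-0.15,0.05],
    [-0.1,-0.18,0.06],
    [-0.118,-0.21,0.07],
    [-0.136,-0.235,0.079],
  ],
  dr=[
    [0,-2,0],
    [0,-4,0],
    [0,-6,0],
    [0,-8,0],
    [0,-10,0],
    [0,-12,0],
    [0,-13.5,0],
    [0,-14.7,0],
  ],
)

```text
time: 1.43
tool_pos: [0.4692, -0.0347, 0.1991]
tool_rot: [3.14, 0.522, 3.135]
contact_force: [-0.6, 2.1, 0.7]
opening: 0.0276
grip_force: 0.0
```

```bash
python3 -c "
from h import *
plan([(.49,-.034,.10,30),(.525,-.034,.098,30),(.575,-.034,.098,30)])"
```

```text
at [ 0.4692 -0.0347  0.1991] t 1.4333 F [-0.6  2.1  0.7]
[[0.031, 0.001, 0.096], [-0.1, -0.1, -0.3]]
[[0.002, 0.001, 0.115], [-0.1, -0.1, -0.3]]
[[-0.041, 0.001, 0.14], [-0.1, -0.1, -0.3]]
```

Call:
arm_command(
  fingers=[0.4,0.4,0.4,0.4,0.4,0.4,0.4,0.4],
  travel=[
    [0.006,0,0.02],
    [0.012,0,0.04],
    [0.018,0.001,0.06],
    [0.025,0.001,0.08],
    [0.031,0.001,0.096],
    [0.022,0.001,0.102],
    [0.013,0.001,0.107],
    [0.009,0.001,0.11],
  ],
  dr=[
    [0,0,0],
    [0,0,0],
    [0,0,0],
    [0,0,0],
    [0,0,0],
    [0,0,0],
    [0,0,0],
    [0,0,0],
  ],
)

```text
time: 2.1
tool_pos: [0.5188, -0.0364, 0.1111]
tool_rot: [3.125, 0.506, 3.137]
contact_force: [0.5, 0.0, -0.5]
opening: 0.0277
grip_force: 0.0
```

Call:
arm_command(
  fingers=[0.4,0.4,0.4,0.4,0.4,0.4,0.4,0.4],
  travel=[
    [-0.004,0,0.0025],
    [-0.008,0,0.005],
    [-0.012,0,0.007],
    [-0.016,0,0.009],
    [-0.02,0,0.0115],
    [-0.024,0,0.014],
    [-0.028,0,0.016],
    [-0.032,0,0.0185],
  ],
  dr=[
    [0,0,0],
    [0,0,0],
    [0,0,0],
    [0,0,0],
    [0,0,0],
    [0,0,0],
    [0,0,0],
    [0,0,0],
  ],
)

```text
time: 2.77
tool_pos: [0.5553, -0.036, 0.1108]
tool_rot: [3.125, 0.507, 3.137]
contact_force: [-1.8, -0.9, 0.9]
opening: 0.0271
grip_force: 1.3
```

Call:
arm_command(
  fingers=[0.4,0.4,0.4,0.4,0.4,0.4,0.4,0.4],
  travel=[
    [-0.005,0,0.004],
    [-0.01,0,0.008],
    [-0.014,0,0.012],
    [-0.019,0,0.016],
    [-0.024,0,0.02],
    [-0.029,0,0.024],
    [-0.033,0,0.028],
    [-0.038,0,0.031],
  ],
  dr=[
    [0,0,0],
    [0,0,0],
    [0,0,0],
    [0,0,0],
    [0,0,0],
    [0,0,0],
    [0,0,0],
    [0,0,0],
  ],
)

```text
time: 3.43
tool_pos: [0.6036, -0.0357, 0.1017]
tool_rot: [3.125, 0.506, 3.137]
contact_force: [-3.9, -0.5, 1.8]
opening: 0.0274
grip_force: 2.0
```

Run:
```python
from h import *
plan([(.611,-.036,.102,30)])
for n in("top","scene"):
    c=read_camera(n);W=cloud(c);x,y,z=np.moveaxis(W,-1,0)
    hsv=cv2.cvtColor(c["color"],cv2.COLOR_BGR2HSV)
    m=(x>.53)&(x<.70)&(abs(y+.034)<.06)&(z>.122)&(z<.14); P=W[m]; print(n,len(P),np.percentile(P,[2,50,98],axis=0).round(3).tolist(),cv2.minAreaRect((P[:,:2]*1000).astype(np.float32)))
    cv2.imwrite(f"pics/{n}1.png",cv2.resize(c["color"][80:260,150:390],(800,600)))
```

```text
at [ 0.6036 -0.0357  0.1017] t 3.4333 F [-3.9 -0.5  1.8]
[[-0.007, -0.0, 0.003], [0.8, -1.0, -0.2]]
top 186 [[0.609, -0.065, 0.123], [0.634, -0.035, 0.13], [0.654, 0.003, 0.139]] ((625.9496459960938, -30.727863311767578), (74.5301513671875, 58.85376739501953), 88.9846420288086)
scene 181 [[0.595, -0.066, 0.123], [0.628, -0.03, 0.131], [0.645, 0.002, 0.14]] ((612.2904663085938, -32.44234848022461), (71.01813507080078, 72.02692413330078), 5.279691696166992)
```

View pics/scene1.png

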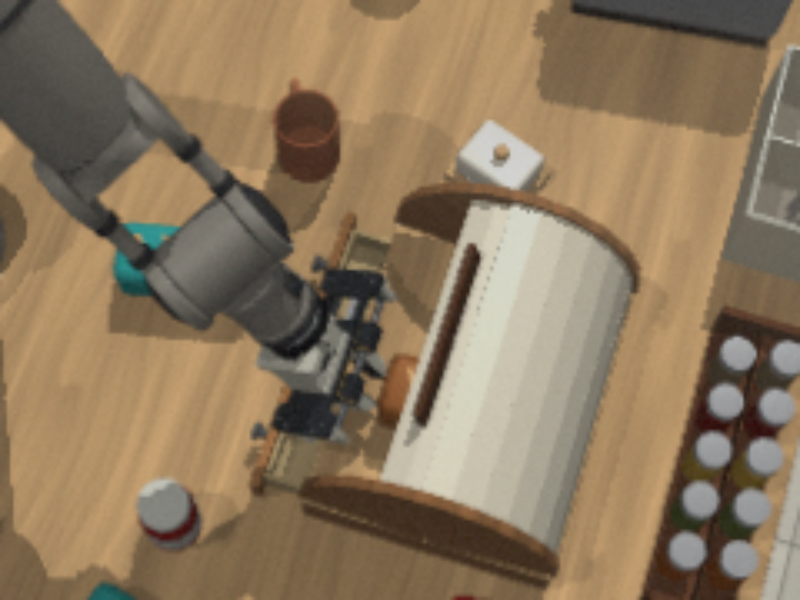

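The view shows the fingers at crop (370,365) against the loaf's front, with the loaf straight and the lid still up. I'll push 8 mm more, then retreat.

Call:
arm_command(
  fingers=[0.4,0.4,0.4,0.4,0.4,0.4,0.4,0.4],
  travel=[
    [-0.003,0,0.002],
    [-0.005,0,0.003],
    [-0.007,0,0.004],
    [-0.007,0,0.004],
    [0.01,0,-0.006],
    [0.04,0,-0.023],
    [0.07,0,-0.04],
    [0.1,0,-0.057],
  ],
  dr=[
    [0,0,0],
    [0,0,0],
    [0,0,0],
    [0,0,0],
    [0,0,0],
    [0,0,0],
    [0,0,0],
    [0,0,0],
  ],
)

```text
time: 4.2
tool_pos: [0.4876, -0.0387, 0.1089]
tool_rot: [3.119, 0.502, 3.138]
contact_force: [0.2, -0.7, -0.4]
opening: 0.0275
grip_force: 0.0
```

Run:
```python
from h import *
plan([(.45,-.02,.11,30),(.46,-.01,.032,30),(.475,-.01,.032,30)])
for n in("top","scene"):
    c=read_camera(n);W=cloud(c);x,y,z=np.moveaxis(W,-1,0)
    m=(x>.56)&(x<.70)&(abs(y+.034)<.06)&(z>.122)&(z<.14); P=W[m]; print(n,len(P),np.percentile(P,[2,50,98],axis=0).round(3).tolist() if len(P) else 0)
```

```text
at [ 0.4876 -0.0387  0.1089] t 4.2 F [ 0.2 -0.7 -0.4]
[[0.032, 0.019, -0.019], [1.2, -1.2, -0.2]]
[[0.061, 0.027, 0.055], [1.2, -1.2, -0.2]]
[[0.048, 0.027, 0.062], [1.2, -1.2, -0.2]]
top 147 [[0.621, -0.068, 0.123], [0.637, -0.031, 0.131], [0.654, 0.006, 0.14]]
scene 110 [[0.624, -0.064, 0.124], [0.635, -0.031, 0.13], [0.645, 0.003, 0.136]]
```

Loaf front is at x≈0.62, so its origin is about −5 mm in the bin frame. Now the drawer.

Call:
arm_command(
  fingers=[0.4,0.4,0.4,0.4,0.4,0.4,0.4,0.4],
  travel=[
    [0.02,0.01,-0.012],
    [0.032,0.019,-0.019],
    [0.04,0.021,0],
    [0.047,0.024,0.018],
    [0.054,0.026,0.036],
    [0.061,0.027,0.055],
    [0.054,0.027,0.059],
    [0.048,0.027,0.062],
  ],
  dr=[
    [0,0,0],
    [0,0,0],
    [0,0,0],
    [0,0,0],
    [0,0,0],
    [0,0,0],
    [0,0,0],
    [0,0,0],
  ],
)

```text
time: 4.97
tool_pos: [0.4803, -0.0325, 0.0627]
tool_rot: [3.055, 0.479, 3.138]
contact_force: [0.8, 0.2, 0.3]
opening: 0.0275
grip_force: 0.0
```

Call:
arm_command(
  fingers=[0.4,0.4,0.4,0.4,0.4,0.4,0.4,0.4],
  travel=[
    [-0.005,0,0.003],
    [-0.01,0,0.006],
    [-0.014,0,0.008],
    [-0.019,0,0.011],
    [-0.024,0,0.014],
    [-0.029,0,0.017],
    [-0.033,0,0.019],
    [-0.038,0,0.022],
  ],
  dr=[
    [0,0,0],
    [0,0,0],
    [0,0,0],
    [0,0,0],
    [0,0,0],
    [0,0,0],
    [0,0,0],
    [0,0,0],
  ],
)

```text
time: 5.63
tool_pos: [0.5233, -0.03, 0.0612]
tool_rot: [3.055, 0.479, 3.138]
contact_force: [0.5, 0.1, 0.6]
opening: 0.0273
grip_force: 0.0
```

```bash
python3 -c "
from h import *
print(observe()['qpos'].round(3)); plan([(.45,-.03,.09,30),(.45,-.03,.09,0),(.46,-.01,.032,0)])"
```

```text
[-0.352  0.417  2.146  1.02   0.283 -2.889]
at [ 0.5233 -0.03    0.0612] t 5.6333 F [0.5 0.1 0.6]
[[0.052, 0.005, -0.059], [4.9, -2.5, -0.3]]
[[0.052, 0.005, -0.059], [4.8, 27.5, 1.0]]
[[0.07, 0.02, -0.002], [4.8, 27.5, 1.0]]
```

Call:
arm_command(
  fingers=[0.4,0.4,0.4,0.4,0.4,0.4,0.4,0.4],
  travel=[
    [0.013,0,-0.025],
    [0.026,0,-0.055],
    [0.052,0.005,-0.065],
    [0.056,0.01,-0.065],
    [0.056,0.015,-0.065],
    [0.056,0.015,-0.065],
    [0.056,0.015,-0.065],
    [0.056,0.015,-0.065],
  ],
  dr=[
    [0,0,0],
    [1,5,0],
    [2,10,0],
    [3,15,0],
    [4,20,1],
    [4.8,24,1],
    [4.8,27.5,1],
    [4.8,27.5,1],
  ],
)

```text
time: 6.3
tool_pos: [0.4454, -0.0212, 0.0954]
tool_rot: [-3.138, -0.002, 3.141]
contact_force: [0.7, 0.2, -0.6]
opening: 0.0273
grip_force: 0.0
```

```bash
python3 -c "
from h import *
print(observe()['qpos'].round(3)); plan([(.455,-.01,.09,0),(.46,-.01,.03,0),(.48,-.01,.03,0)])"
```

```text
[-0.217  0.367  1.911 -0.005  0.865 -1.784]
at [ 0.4454 -0.0212  0.0954] t 6.3 F [ 0.7  0.2 -0.6]
[[-0.01, 0.011, 0.005], [-0.2, -0.1, -0.0]]
[[-0.015, 0.011, 0.065], [-0.2, -0.1, -0.0]]
[[-0.035, 0.011, 0.065], [-0.2, -0.1, -0.0]]
```

Call:
arm_command(
  fingers=[0.4,0.4,0.4,0.4,0.4,0.4,0.4,0.4],
  travel=[
    [-0.008,0.006,0.015],
    [-0.014,0.011,0.035],
    [-0.015,0.011,0.055],
    [-0.015,0.011,0.066],
    [-0.022,0.011,0.066],
    [-0.03,0.011,0.066],
    [-0.036,0.011,0.066],
    [-0.042,0.011,0.066],
  ],
  dr=[
    [0,0,0],
    [0,0,0],
    [0,0,0],
    [0,0,0],
    [0,0,0],
    [0,0,0],
    [0,0,0],
    [0,0,0],
  ],
)

```text
time: 6.97
tool_pos: [0.4863, -0.0097, 0.0288]
tool_rot: [3.141, 0.001, 3.141]
contact_force: [-0.3, 1.2, 0.0]
opening: 0.0275
grip_force: 0.0
```

Call:
arm_command(
  fingers=[0.4,0.4,0.4,0.4,0.4,0.4,0.4,0.4],
  travel=[
    [-0.005,0,0],
    [-0.01,0,0],
    [-0.015,0,0],
    [-0.02,0,0],
    [-0.025,0,0],
    [-0.03,0,0],
    [-0.035,0,0],
    [-0.04,0,0],
  ],
  dr=[
    [0,0,0],
    [0,0,0],
    [0,0,0],
    [0,0,0],
    [0,0,0],
    [0,0,0],
    [0,0,0],
    [0,0,0],
  ],
)

```text
time: 7.63
tool_pos: [0.5248, -0.0094, 0.0276]
tool_rot: [3.14, -0.002, 3.14]
contact_force: [-2.1, 0.9, 1.4]
opening: 0.0277
grip_force: 1.2
```

Call:
arm_command(
  fingers=[0.4,0.4,0.4,0.4,0.4,0.4,0.4,0.4],
  travel=[
    [-0.002,0,0],
    [-0.004,0,0],
    [-0.006,0,0],
    [-0.008,0,0],
    [-0.01,0,0],
    [-0.012,0,0],
    [-0.013,0,0],
    [-0.014,0,0],
  ],
  dr=[
    [0,0,0],
    [0,0,0],
    [0,0,0],
    [0,0,0],
    [0,0,0],
    [0,0,0],
    [0,0,0],
    [0,0,0],
  ],
)

```text
time: 8.3
tool_pos: [0.5384, -0.0095, 0.0275]
tool_rot: [3.14, -0.002, 3.14]
contact_force: [-1.0, 1.0, 0.4]
opening: 0.0277
grip_force: 1.0
```

Call:
arm_command(
  fingers=[0.4,0.4,0.4,0.4],
  travel=[
    [-0.001,0,0],
    [-0.002,0,0],
    [-0.003,0,0],
    [-0.003,0,0],
  ],
  dr=[
    [0,0,0],
    [0,0,0],
    [0,0,0],
    [0,0,0],
  ],
)

```text
time: 8.63
tool_pos: [0.541, -0.0095, 0.0275]
tool_rot: [3.14, -0.003, 3.141]
contact_force: [-4.0, 0.8, 1.5]
opening: 0.0272
grip_force: 1.9
```

Call:
arm_command(
  fingers=[0.4,0.4,0.4],
  travel=[
    [-0.001,0,0],
    [-0.002,0,0],
    [-0.002,0,0],
  ],
  dr=[
    [0,0,0],
    [0,0,0],
    [0,0,0],
  ],
)

```text
time: 8.88
tool_pos: [0.541, -0.0094, 0.0275]
tool_rot: [3.14, -0.007, 3.141]
contact_force: [-10.6, -1.3, 7.7]
opening: 0.0275
grip_force: 5.4
```

Call:
arm_command(
  fingers=[0.4,0.4,0.4],
  travel=[
    [-0.001,0,0],
    [-0.002,0,0],
    [-0.002,0,0],
  ],
  dr=[
    [0,0,0],
    [0,0,0],
    [0,0,0],
  ],
)

```text
time: 9.13
tool_pos: [0.541, -0.0094, 0.0275]
tool_rot: [3.14, -0.011, 3.141]
contact_force: [-18.6, -2.3, 13.7]
opening: 0.0275
grip_force: 8.9
```

The drawer hit a solid stop with its face at x≈0.550, so bin x≈0.7075. Next I back off, rise, and go in behind the rail.

```bash
cat >> h.py <<'E'
def arc(phi,rc,tau,gap=0):
    t=np.radians(tau); p=np.array([.7075-rc*np.cos(phi),.082+rc*np.sin(phi)])
    p-=gap*np.array([-np.sin(phi),-np.cos(phi)])
    p-=.0095*np.array([-np.cos(t),-np.sin(t)])
    return (p[0],0.0,p[1],tau)
E
python3 -c "
from h import *
print(arc(1.36,.150,0,.012))
plan([(.45,0,.03,0),(.47,0,.29,0),(.6,0,.29,0)])"
```

```text
(np.float64(0.6973485753455109), 0.0, np.float64(0.23119055435599448), 0)
at [ 0.541  -0.0094  0.0275] t 9.1333 F [-18.6  -2.3  13.7]
[[0.091, 0.009, -0.001], [0.1, -0.7, -0.0]]
[[0.074, 0.01, -0.262], [0.1, -0.7, -0.0]]
[[-0.056, 0.01, -0.263], [0.1, -0.7, -0.0]]
```

Call:
arm_command(
  fingers=[0.4,0.4,0.4,0.4,0.4,0.4,0.4,0.4],
  travel=[
    [0.02,0,0],
    [0.05,0,0],
    [0.08,0.005,-0.01],
    [0.085,0.01,-0.05],
    [0.085,0.01,-0.09],
    [0.085,0.01,-0.13],
    [0.08,0.01,-0.17],
    [0.075,0.01,-0.21],
  ],
  dr=[
    [0,0,0],
    [0,0,0],
    [0,0,0],
    [0,0,0],
    [0,0,0],
    [0,0,0],
    [0,0,0],
    [0,0,0],
  ],
)

```text
time: 9.8
tool_pos: [0.4711, 0.0002, 0.2405]
tool_rot: [3.141, 0.001, 3.14]
contact_force: [1.3, -0.1, 0.9]
opening: 0.0276
grip_force: 0.0
```

Run:
```python
from h import *
plan([(.47,0,.30,0),(.6,0,.30,0),(.697,0,.29,0)])
c=read_camera("top");W=cloud(c);x,y,z=np.moveaxis(W,-1,0)
m=(x>.62)&(x<.70)&(abs(y-.005)<.095)&(z>.230)&(z<.26);print("rail",np.percentile(W[m],[5,50,95],axis=0).round(3).tolist())
for a in(-.13,.13):
  m=(x>.5)&(x<.56)&(abs(y-a)<.03)&(z>.04)&(z<.06);print("drawer",np.nanmin(x[m]) if m.any() else 0)
```

```text
at [4.711e-01 2.000e-04 2.405e-01] t 9.8 F [ 1.3 -0.1  0.9]
[[0.001, -0.0, -0.059], [0.1, 0.1, -0.1]]
[[-0.129, 0.0, -0.059], [0.1, 0.1, -0.1]]
[[-0.226, 0.0, -0.049], [0.1, 0.1, -0.1]]
rail [[0.66, -0.082, 0.232], [0.665, 0.006, 0.241], [0.673, 0.089, 0.248]]
drawer 0.54910225865002
drawer 0.5315151360226557
```

Call:
arm_command(
  fingers=[0.4,0.4,0.4,0.4,0.4,0.4,0.4,0.4],
  travel=[
    [0,0,-0.03],
    [0,0,-0.06],
    [-0.04,0,-0.06],
    [-0.08,0,-0.06],
    [-0.12,0,-0.06],
    [-0.16,0,-0.06],
    [-0.2,0,-0.06],
    [-0.23,0,-0.05],
  ],
  dr=[
    [0,0,0],
    [0,0,0],
    [0,0,0],
    [0,0,0],
    [0,0,0],
    [0,0,0],
    [0,0,0],
    [0,0,0],
  ],
)

```text
time: 10.52
tool_pos: [0.7044, -0.0003, 0.2884]
tool_rot: [3.141, 0.004, 3.14]
contact_force: [0.7, -0.4, 0.5]
opening: 0.0276
grip_force: 0.0
```

Run:
```python
from h import *
plan([(.70,0,.25,0),(.70,0,.231,0)])
c=read_camera("scene"); cv2.imwrite("pics/s2.png",cv2.resize(c["color"][100:260,190:390],(800,600)))
```

```text
at [ 7.044e-01 -3.000e-04  2.884e-01] t 10.5167 F [ 0.7 -0.4  0.5]
[[0.005, 0.0, 0.038], [0.0, 0.2, -0.1]]
[[0.005, 0.0, 0.057], [0.0, 0.2, -0.1]]
```

View pics/s2.png

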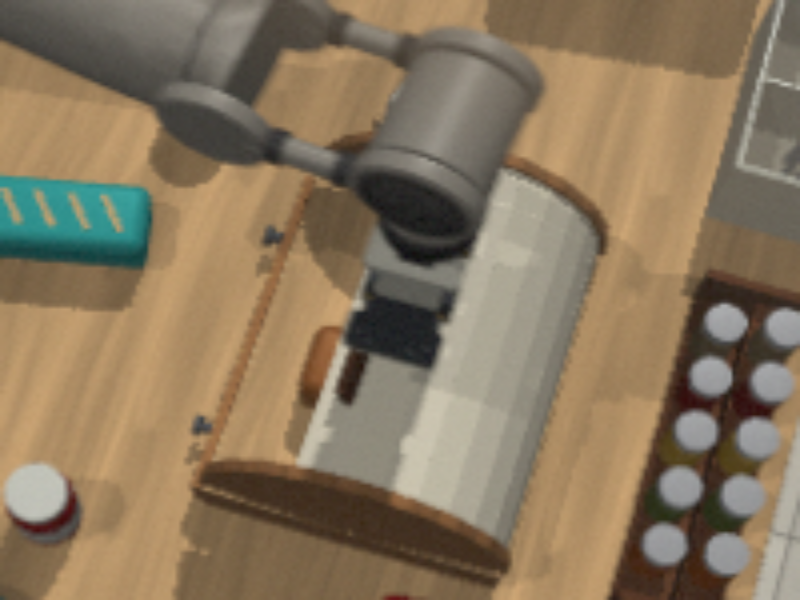

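The drawer is shut, the loaf is inside at crop (320,365), and the gripper is above and behind the rail, whose end shows at (350,375). Descending behind it.

Call:
arm_command(
  fingers=[0.4,0.4,0.4,0.4,0.4,0.4],
  travel=[
    [0.002,0,0.02],
    [0.003,0,0.038],
    [0.004,0,0.048],
    [0.004,0,0.054],
    [0.004,0,0.057],
    [0.004,0,0.057],
  ],
  dr=[
    [0,0,0],
    [0,0,0],
    [0,0,0],
    [0,0,0],
    [0,0,0],
    [0,0,0],
  ],
)

```text
time: 11.07
tool_pos: [0.697, -0.0, 0.2301]
tool_rot: [3.14, -0.001, 3.14]
contact_force: [1.0, -0.0, -0.2]
opening: 0.0277
grip_force: 0.0
```

Run:
```python
from h import *
ph=np.linspace(1.40,1.12,8)
plan([arc(p,np.interp(p,[.8,1.3],[.157,.151]),0) for p in ph])
```

```text
at [ 0.697  -0.      0.2301] t 11.0667 F [ 1.  -0.  -0.2]
[[0.006, 0.0, -0.001], [0.1, -0.1, -0.1]]
[[0.012, -0.0, 0.0], [0.1, -0.1, -0.1]]
[[0.017, -0.0, 0.002], [0.1, -0.1, -0.1]]
[[0.023, -0.0, 0.003], [0.1, -0.1, -0.1]]
[[0.029, -0.0, 0.005], [0.1, -0.1, -0.1]]
[[0.035, -0.0, 0.006], [0.1, -0.1, -0.1]]
[[0.041, -0.0, 0.008], [0.1, -0.1, -0.1]]
[[0.047, -0.0, 0.01], [0.1, -0.1, -0.1]]
```

Call:
arm_command(
  fingers=[0.4,0.4,0.4,0.4,0.4,0.4,0.4,0.4],
  travel=[
    [0.006,0,0],
    [0.012,0,0],
    [0.017,0,0.002],
    [0.023,0,0.003],
    [0.029,0,0.005],
    [0.035,0,0.006],
    [0.041,0,0.008],
    [0.047,0,0.01],
  ],
  dr=[
    [0,0,0],
    [0,0,0],
    [0,0,0],
    [0,0,0],
    [0,0,0],
    [0,0,0],
    [0,0,0],
    [0,0,0],
  ],
)

```text
time: 11.73
tool_pos: [0.6494, 0.0001, 0.2207]
tool_rot: [3.14, -0.0, 3.14]
contact_force: [3.3, -0.2, 0.1]
opening: 0.0277
grip_force: 1.5
```

Run:
```python
from h import *
ph=np.linspace(1.12,.74,9)[1:]
plan([arc(p,np.interp(p,[.8,1.3],[.157,.151]),np.interp(p,[.74,1.12],[15,0])) for p in ph])
c=read_camera("top");W=cloud(c);x,y,z=np.moveaxis(W,-1,0)
hsv=cv2.cvtColor(c["color"],cv2.COLOR_BGR2GRAY)
m=(hsv<90)&(x>.58)&(x<.70)&(abs(abs(y)-.085)<.012)&(z>.2)&(z<.26);print("rail",m.sum(),np.median(W[m],0) if m.any() else 0)
```

```text
at [6.494e-01 1.000e-04 2.207e-01] t 11.7333 F [ 3.3 -0.2  0.1]
[[0.006, -0.0, 0.003], [0.1, -1.9, -0.1]]
[[0.013, -0.0, 0.006], [0.1, -3.8, -0.1]]
[[0.019, -0.0, 0.009], [0.1, -5.6, -0.1]]
[[0.025, -0.0, 0.013], [0.1, -7.5, -0.1]]
[[0.032, -0.0, 0.017], [0.1, -9.4, -0.1]]
[[0.038, -0.0, 0.021], [0.1, -11.3, -0.1]]
[[0.043, -0.0, 0.025], [0.1, -13.1, -0.1]]
[[0.049, -0.0, 0.03], [0.1, -15.0, -0.1]]
rail 0 0
```

Contact at about 3 N, so the lid is moving. I'll continue along the arc.

Call:
arm_command(
  fingers=[0.4,0.4,0.4,0.4,0.4,0.4,0.4,0.4],
  travel=[
    [0.006,0,0.003],
    [0.013,0,0.006],
    [0.019,0,0.009],
    [0.025,0,0.013],
    [0.032,0,0.017],
    [0.038,0,0.021],
    [0.043,0,0.025],
    [0.049,0,0.03],
  ],
  dr=[
    [0,-2,0],
    [0,-4,0],
    [0,-5.5,0],
    [0,-7.5,0],
    [0,-9.5,0],
    [0,-11,0],
    [0,-13,0],
    [0,-15,0],
  ],
)

```text
time: 12.45
tool_pos: [0.6007, 0.0002, 0.1911]
tool_rot: [3.14, 0.263, 3.14]
contact_force: [2.0, -0.2, 0.9]
opening: 0.0276
grip_force: 1.2
```

Run:
```python
from h import *
ph=np.linspace(.74,.42,9)[1:]
plan([arc(p,.157,np.interp(p,[.42,.74],[20,15])) for p in ph])
print(observe()['qpos'].round(2))
```

```text
at [6.007e-01 2.000e-04 1.911e-01] t 12.45 F [ 2.  -0.2  0.9]
[[0.005, -0.0, 0.004], [0.0, -0.5, -0.1]]
[[0.011, -0.0, 0.008], [0.0, -1.2, -0.1]]
[[0.015, -0.0, 0.012], [0.0, -1.8, -0.1]]
[[0.02, -0.0, 0.016], [0.0, -2.4, -0.1]]
[[0.025, -0.0, 0.02], [0.0, -3.0, -0.1]]
[[0.029, -0.0, 0.024], [0.0, -3.7, -0.1]]
[[0.034, -0.0, 0.029], [0.0, -4.3, -0.1]]
[[0.038, -0.0, 0.033], [0.0, -4.9, -0.1]]
[-0.15  0.37  1.62  0.05  0.89 -1.74]
```

Call:
arm_command(
  fingers=[0.4,0.4,0.4,0.4,0.4,0.4,0.4,0.4],
  travel=[
    [0.005,0,0.004],
    [0.011,0,0.008],
    [0.015,0,0.012],
    [0.02,0,0.016],
    [0.025,0,0.02],
    [0.029,0,0.024],
    [0.034,0,0.029],
    [0.038,0,0.033],
  ],
  dr=[
    [0,-0.5,0],
    [0,-1,0],
    [0,-2,0],
    [0,-2.5,0],
    [0,-3,0],
    [0,-3.5,0],
    [0,-4.5,0],
    [0,-5,0],
  ],
)

```text
time: 13.12
tool_pos: [0.5718, 0.0004, 0.1488]
tool_rot: [3.14, 0.348, 3.14]
contact_force: [0.9, 0.7, 1.2]
opening: 0.0273
grip_force: 0.8
```

Run:
```python
from h import *
ph=np.linspace(.42,.15,9)[1:]
plan([arc(p,.157,20) for p in ph])
print(observe()['qpos'].round(2))
c=read_camera("scene"); cv2.imwrite("pics/s3.png",cv2.resize(c["color"][100:260,190:390],(800,600)))
```

```text
at [5.718e-01 4.000e-04 1.488e-01] t 13.1167 F [0.9 0.7 1.2]
[[0.002, -0.0, 0.004], [0.0, -0.1, -0.1]]
[[0.006, -0.0, 0.008], [0.0, -0.1, -0.1]]
[[0.009, -0.0, 0.012], [0.0, -0.1, -0.1]]
[[0.012, -0.0, 0.016], [0.0, -0.1, -0.1]]
[[0.015, -0.0, 0.021], [0.0, -0.1, -0.1]]
[[0.018, -0.0, 0.025], [0.0, -0.1, -0.1]]
[[0.021, -0.0, 0.029], [0.0, -0.1, -0.1]]
[[0.024, -0.0, 0.034], [0.0, -0.1, -0.1]]
[-0.17  0.34  1.83  0.1   0.63 -1.8 ]
```

View pics/s3.png

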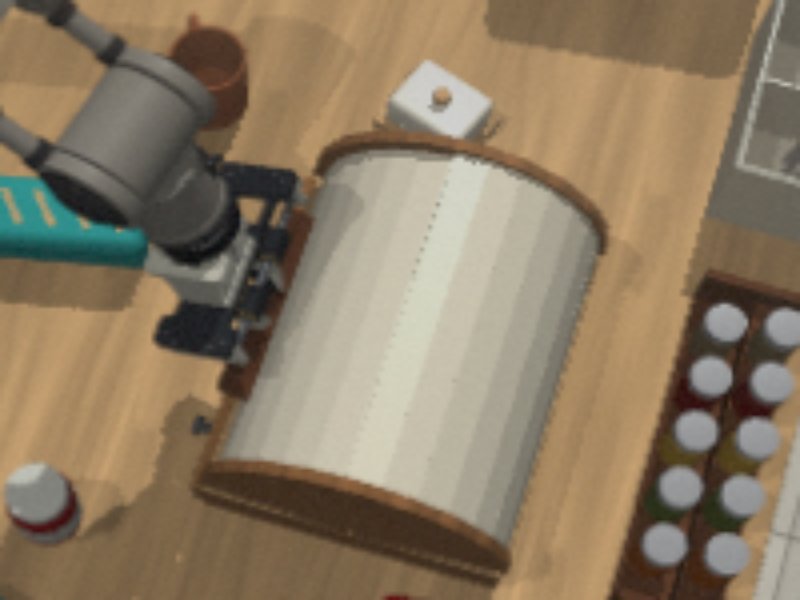

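The lid has followed nearly to the bottom, with the rail at crop (265,330) under the fingertips.

Call:
arm_command(
  fingers=[0.4,0.4,0.4,0.4,0.4,0.4,0.4,0.4],
  travel=[
    [0.002,0,0.004],
    [0.006,0,0.008],
    [0.009,0,0.012],
    [0.012,0,0.016],
    [0.015,0,0.021],
    [0.018,0,0.025],
    [0.021,0,0.029],
    [0.024,0,0.034],
  ],
  dr=[
    [0,0,0],
    [0,0,0],
    [0,0,0],
    [0,0,0],
    [0,0,0],
    [0,0,0],
    [0,0,0],
    [0,0,0],
  ],
)

```text
time: 13.83
tool_pos: [0.5616, 0.0003, 0.1084]
tool_rot: [3.14, 0.348, 3.14]
contact_force: [1.3, -0.0, 1.0]
opening: 0.0274
grip_force: 0.6
```

Run:
```python
from h import *
plan([arc(p,.157,20) for p in (.15,.13,.115,.10,.09,.08)])
print(observe()['qpos'].round(2))
```

```text
at [5.616e-01 3.000e-04 1.084e-01] t 13.8333 F [ 1.3 -0.   1. ]
[[0.0, -0.0, -0.0], [0.0, -0.1, -0.1]]
[[0.002, -0.0, 0.002], [0.0, -0.1, -0.1]]
[[0.003, -0.0, 0.004], [0.0, -0.1, -0.1]]
[[0.004, -0.0, 0.007], [0.0, -0.1, -0.1]]
[[0.005, -0.0, 0.008], [0.0, -0.1, -0.1]]
[[0.005, -0.0, 0.009], [0.0, -0.1, -0.1]]
[-0.17  0.39  1.9   0.12  0.51 -1.83]
```

Call:
arm_command(
  fingers=[0.4,0.4,0.4,0.4,0.4],
  travel=[
    [0.001,0,0.002],
    [0.002,0,0.004],
    [0.003,0,0.006],
    [0.003,0,0.008],
    [0.003,0,0.008],
  ],
  dr=[
    [0,0,0],
    [0,0,0],
    [0,0,0],
    [0,0,0],
    [0,0,0],
  ],
)

```text
time: 14.25
tool_pos: [0.5608, 0.0004, 0.1007]
tool_rot: [3.14, 0.347, 3.14]
contact_force: [-8.5, -1.5, 12.0]
opening: 0.0274
grip_force: 5.6
```

Call:
arm_command(
  fingers=[0.4,0.4,0.4],
  travel=[
    [0.0003,0,0.001],
    [0.0006,0,0.002],
    [0.0006,0,0.002],
  ],
  dr=[
    [0,0,0],
    [0,0,0],
    [0,0,0],
  ],
)

```text
time: 14.5
tool_pos: [0.561, 0.0004, 0.1002]
tool_rot: [3.141, 0.348, 3.141]
contact_force: [-15.5, -0.2, 25.5]
opening: 0.0276
grip_force: 12.3
```

The stop is solid at rail height 0.097, which matches the lid being shut. Withdrawing.

Call:
arm_command(
  fingers=[0.4,0.4,0.4,0.4,0.4,0.4],
  travel=[
    [0,0,-0.01],
    [0.005,0,-0.03],
    [0.03,0,-0.06],
    [0.06,0,-0.09],
    [0.09,0,-0.12],
    [0.09,0,-0.12],
  ],
  dr=[
    [0,0,0],
    [0,0,0],
    [0,0,0],
    [0,0,0],
    [0,0,0],
    [0,0,0],
  ],
)

```text
time: 15.0
tool_pos: [0.4312, 0.0013, 0.1821]
tool_rot: [3.14, 0.348, 3.141]
contact_force: [0.7, 0.2, 0.6]
opening: 0.0276
grip_force: 0.0
```

Run:
```python
from h import *
plan([])
c=read_camera("scene"); cv2.imwrite("pics/s4.png",cv2.resize(c["color"][80:280,140:390],(800,600)))
W=cloud(c);x,y,z=np.moveaxis(W,-1,0)
for n in ("scene","top"):
    c=read_camera(n);W=cloud(c);x,y,z=np.moveaxis(W,-1,0)
    m=(x>.535)&(x<.56)&(abs(y)<.085)&(z>.075)&(z<.13);print(n,"rail",m.sum(),np.nanpercentile(W[m],[5,50,95],axis=0).round(3).tolist() if m.any() else 0)
```

```text
at [0.4312 0.0013 0.1821] t 15.0 F [0.7 0.2 0.6]
scene rail 177 [[0.545, -0.076, 0.092], [0.552, -0.002, 0.098], [0.559, 0.075, 0.103]]
top rail 187 [[0.541, -0.076, 0.09], [0.55, 0.008, 0.097], [0.558, 0.078, 0.105]]
```

View pics/s4.png

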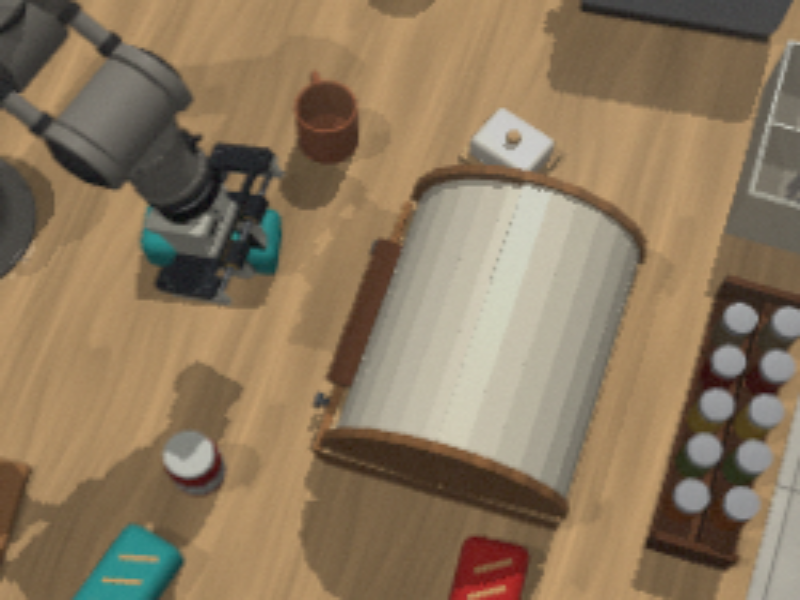

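The rail, at crop (365,310), measures 98 mm high, so the lid is shut. The drawer is home, the bystanders are where they stood, and the arm is clear.

```bash
python3 -c "
from cell import *
print(hand_in())"
```

```text
the job is handed in; nothing more can be done
None
```

I handed the job in at about 15 s of the 64 s: the loaf was pushed inside first, the drawer went home to its stop, the lid rolled shut (rail measured 98 mm high), and the bystanders look unmoved; the hand-in returned no verdict.

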